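# Latch the sprung pusher and load the prism half

### The job

Open the loading jig and load it, pushing only with the fingertips or the outside of the fingers. Push the red tab of the sprung pusher away from the nest until the brass stop pin springs up behind the pusher's catch, then let go so that the pusher comes back and rests latched on the pin at mid travel. After that push the mortar prism half that lies in the lane along it into the open nest, fully home against the end stop; slide it without lifting or tipping it, and leave the other things on the bench undisturbed.

Things in the scene. Friction and masses are not known exactly. Their poses are not given: they have to be found in the camera images.
- rig: Loading jig, fixed: grey base plate 8 mm thick (top z = 8 mm). Origin on the bench under the near edge of the nest; x = the way the pusher is pushed, y = along the lane from the nest outwards, z up; all offsets given are in this frame, mm. Plate: x -40 to 250 at y -75 to 75, and x -35 to 65 out to y = 210. A dark rear abutment, top z = 44, stands at x 229 to 243.
- lane (a point): Point on the floor of the lane, x = 24, y = 120, z = 8. The lane is a straight channel along y, 48 mm wide (x 0 to 48), between two aluminium guides 8 mm thick, tops at z = 24, from y = 35 to 206. Its inner end is the nest.
- end_stop (a point): Centre of the inner face of the dark steel end stop that closes the nest: x = 24, y = -41.5; its top is at z = 38. The nest lies between a dark steel anvil (face x = 0, y -50 to 30, top z = 38) and the pusher's front face; its gap along x is about 4 mm with the pusher shut and 53 mm with it latched.
- pusher (a joint): Travel of the aluminium pusher along the jig's x, m: 0 = shut (start), 0.050 = latched (rests at 0.048 to 0.051), 0.100 = end. Its spring drives it back with 4 N at 0 to 10 N at 0.1; pushing takes up to about 15 N. Its catch presses the pin down on the way; the pin is up again beyond about 0.052. Push to 0.06 or more, then let go: it returns in about 0.1 s. Let go sooner, it goes back to 0.
- tab (a point): Centre of the near (-x) face of the upright red push tab that moves with the pusher: x = 66 + travel, y = 0, z = 70. The tab is 34 wide along y, 12 thick along x, and stands from the carriage's top at z = 46 up to z = 85. The carriage is 60 wide and its top runs 61 mm from the tab's face towards -x; the fingers come down above it.
- pin (a joint): Brass stop pin, how far it is pressed down in m: 0 = up, 0.011 = pressed under the catch, 0.014 = end.
- pin_top (a point): Top of the brass stop pin, 10 mm in diameter, in a dark block at the pusher's -y side, at x = 115, y = -52, z = 37 mm when up.
- half_center (a point): Centre (half-way up) of the grey mortar prism half to be loaded: 83 mm long, 40 wide, 40 high, about 0.3 kg. It lies on the base plate in the lane, length along the lane, outside the nest. Its own x axis is its length, and its outer end face is 41.5 mm from this point. Push it towards -y of the jig.
- nest (a point): Where the centre of the prism half is when it is fully home against the end stop: x = 24, y = 0, z = 28 mm in the jig's frame. The half has about 13 mm of play along x in the nest.
- half: The same prism half; origin at the centre of its underside.
- spare_half: Bystander: another grey mortar prism half, 74 x 40 x 40 mm, on the bench beside the jig on its -y side; origin at the centre of its underside. Not to be moved.
- brass_weight: Bystander: brass-coloured scale weight, 35 mm in diameter, 46 mm high, on the bench beside the jig in the corner between pusher and lane; origin under its centre. Not to be moved.
- marker: Bystander: white marker pen with red ends, 132 mm long, 17 mm thick, lying on the bench on the jig's -y side; origin under its middle. Not to be moved.
- caliper: Bystander: slide caliper, 231 x 59 x 11 mm, lying on the bench to the right; origin under its middle. Not to be moved.
- ring: Bystander: grey ring mould, 92 mm in diameter, 40 mm high, on the bench at the right rear; origin under its centre. Not to be moved.
Things that resemble listed ones, but are neither listed nor needed, are in the scene too. What is shaped like the half but orange or turquoise is not meant.

How it is judged:
By the outcome, as a careful person would: the job done as asked, in the order asked, and still so for the second after the job is handed in, with the robot touching nothing.
It also fails if it takes over 51 s, if anything falls off the work surface, if the arm or the gripper's body presses on something with over 40 N, if the wrist force passes 120 N, or if a joint passes its speed limit or range.

### The arm

A 7-joint arm with a two-finger parallel gripper is mounted at the origin on a cart in front of the work surface, level with it; the furniture and walls round the work are solid. World frame = base frame: x ahead of the robot, y to its left, z up, the work surface at z = 0. Lengths are in m, angles in rad, forces in N, time in s.
With the tool pointing down it reaches from about 0.4 to 0.85 m from the base axis. Payload 10.4 kg.
Tool frame: the origin (TCP) lies at the very end of the fingers, on their centre line; the grasp point (between the pads) lies 19 mm behind it; z points along the fingers, y is the direction in which the jaws open and shut (so a half turn about z gives the same grasp; the last joint's range is limited). The gripper opens to 85 mm and grips with 20 to 120 N. Pads are 22 mm wide; open, the fingers measure 114 mm over their backs; the gripper's body (76 mm by 85 mm) begins 54 mm behind the grasp point. The pads swing forward as they close: fully open they stand 13 mm farther back than shut.
Start: joints at [-0.023, 0.332, -0.065, 1.46, 0.022, 1.35, -0.088], TCP at [0.625, 0, 0.206] pointing down, gripper open.
Joint ranges: [-2.6, 2.6], [-0.5, 2.12], [-1.47, 1.34], [0.16, 2.42], [-1.27, 4.41], [0.06, 2.06], [-2.6, 2.6]. Speed limits (rad/s): [2.22, 2.22, 2.79, 2.79, 3.14, 3.14, 3.14].

### API

Orientations are given as a rotation vector (axis times angle).
In Python, from workcell import status, vision, order gives the robot as it stands.
- The arm moves only by the tool play_rows, never from a script. Its argument "targets" is a list of rows, each a list of 4 numbers: the shift along the world's x, y, z in m, then the turn about the world's z in degrees. In form: [[tx, ty, tz, yaw], ...]. A call has 1 to 8 rows; each row shifts and turns the commanded pose from where the row before left it; what a row does not reach is not made up. A row lasts 1/10 s, in which the tool goes at most 50 mm and 8.59 degrees, less where a joint would pass 70% of its speed; a pose out of reach is approached as far as the arm can. A call is refused whole if a number of a shift passes 0.05 or a number of a turn 8.59, either way. A call with a gripper value outside its range is refused whole. "hand" is the finger opening in m, from 0 to 0.0854, set as the call begins (left out, the last holds). The fingers move at their own pace and stop on an object; "squeeze" is the grip in N (left out, the last holds). Time passes only in rows, so rows that do not move let the fingers close. It gives the time, the measured TCP pose, the force and the opening at its end, in the units of the state.
- status.state(): the state, without advancing time (a new reading comes with each control period).
- vision.get_image(name): name is "scene" or "side" or "wrist"; returns a dict with "image" (384x512x3 uint8, red, green, blue), "intrinsics" (3x3 intrinsics, pixels), "origin" and "orientation" of the camera in the world; the wrist camera has in their place "tool_from_camera" (4x4, takes a point from camera to tool coordinates, whose origin is the TCP and whose axes are the flange's). Camera axes: x right, y down, z forward; pixel columns grow to the right and rows downward; lengths in m; the calibration is good to about 2 mm. A picture is of the moment at which its call begins: read the wrist's pose just before it. There is no depth.
- order.close_job(): hands the job in, once; it reports no verdict.
The state is a dict: "t": time; "qpos": joint angles; "joint_velocities": joint speeds; "tau": joint torques, N m; "ee_pos": TCP position; "tcp_rot": TCP orientation; "contact_force": force on the tool from outside, world axes, zero at the start; "torque": the same for the moment, N m; "grip_width": finger opening in m.
Only numpy, scipy, OpenCV 4.12 (cv2) and the standard library are available. Lean on these libraries where they do the work, as an engineer would, in place of code of your own. Each camera call takes 0.05 s, during which the arm holds its last target. There are 200 camera calls.

## Working session

There is one attempt and no reset: what is moved stays moved. The work goes in short steps, Python scripts to look and compute and a tool call to move; the robot and the scene stay as the last step left them, time stands still between calls to the robot, and variables do not carry over. Pictures are saved under pics/ and viewed, about 8 in all and at most 12, crops included, and the job is handed in when it is done.

Besides the shell and the picture viewer there is one more tool, called after "Request:" as a command line: name --pt "numbers of a row" for each row, then --argument value for the rest. play_rows: Moves the arm, as the interface text tells. Its arguments: {"type":"object","properties":{"targets":{"type":"array"},"hand":{"type":"number"},"squeeze":{"type":"number"}},"required":["targets"]}

```bash
mkdir -p pics; ls; python3 - <<'E'
from workcell import status, vision
import cv2, pickle
s=status.state(); print(s)
d={}
for n in("scene","side","wrist"):
    r=vision.get_image(n); d[n]=r; cv2.imwrite(f"pics/{n}0.png",r["image"][:,:,::-1])
    print(n,{k:v for k,v in r.items() if k!="image"})
pickle.dump((s,d),open("v0.pkl","wb"))
E
```

```text
pics
{'t': 0.0, 'qpos': array([-0.02260422,  0.33288801, -0.06469511,  1.46095644,  0.02162844,
        1.34988585, -0.08848174]), 'joint_velocities': array([-9.62507486e-04, -7.91878427e-05, -1.37143719e-03,  1.57840864e-04,
        8.46769494e-04,  7.39299925e-04, -4.86180111e-04]), 'tau': array([ 4.98105128e-04, -6.25449800e+01,  4.97091911e-02, -3.91610491e+01,
        1.63588714e-02,  9.83294769e-03, -6.01235030e-06]), 'ee_pos': array([ 6.24586010e-01, -1.77010091e-05,  2.05098650e-01]), 'tcp_rot': array([-2.22071960e+00, -2.22082047e+00,  1.70333173e-03]), 'contact_force': array([ 0.13929977, -0.38136005, -0.38096162]), 'torque': array([ 0.02646044,  0.07205905, -0.01887125]), 'grip_width': 0.08511761950771246}
scene {'intrinsics': array([[437.37558902,   0.        , 260.8392085 ],
       [  0.        , 437.37558902, 193.4734673 ],
       [  0.        ,   0.        ,   1.        ]]), 'origin': array([-0.03526683,  0.78326317,  0.60502851]), 'orientation': array([-0.73678322,  2.32721567, -1.41235934])}
side {'intrinsics': array([[471.63197867,   0.        , 264.08959653],
       [  0.        , 471.63197867, 199.86841921],
       [  0.        ,   0.        ,   1.        ]]), 'origin': array([ 0.46757214, -1.2698067 ,  1.08410411]), 'orientation': array([-2.27605696,  0.05436755, -0.04597912])}
wrist {'intrinsics': array([[319.81192066,   0.        , 253.48759539],
       [  0.        , 319.81192066, 193.20866616],
       [  0.        ,   0.        ,   1.        ]]), 'tool_from_camera': array([[ 1.18033606e-03, -9.63387000e-01, -2.68112093e-01,
         6.73937237e-02],
       [ 9.99999283e-01,  1.19091769e-03,  1.23159660e-04,
         2.40801511e-04],
       [ 2.00649019e-04, -2.68112046e-01,  9.63387716e-01,
        -1.68920955e-01],
       [ 0.00000000e+00,  0.00000000e+00,  0.00000000e+00,
         1.00000000e+00]])}
```

View images.

View pics/scene0.png

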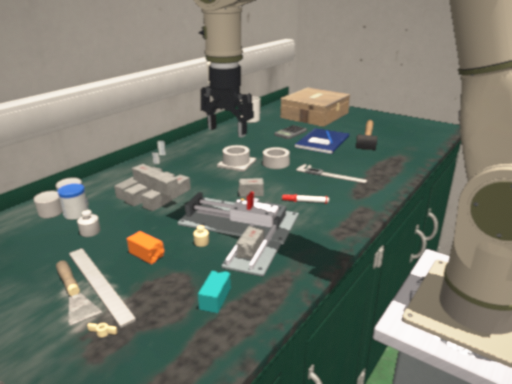

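View pics/side0.png

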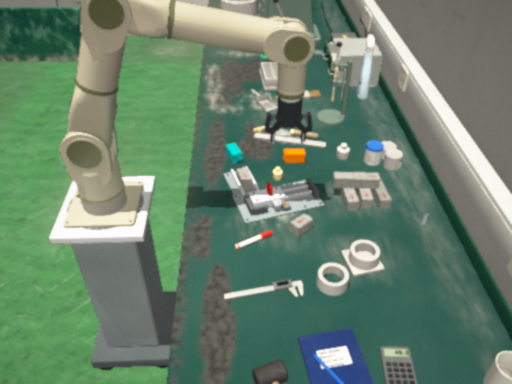

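View pics/wrist0.png

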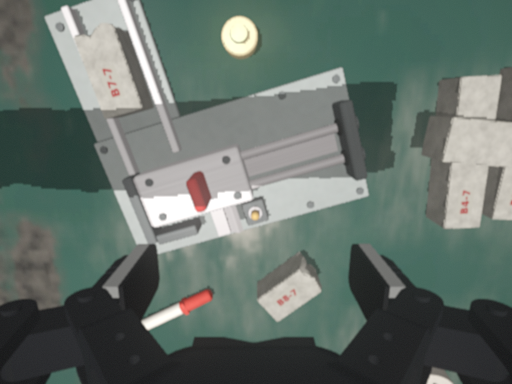

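Seen: the jig in the wrist view spans (45,17) to (367,197). The half "B7-7" is in the lane near (107,68), the tab is at (198,190), and the pin is at (255,212). The bystanders lie on the -y side, and the weight is at (239,36). I'll zoom in for corner pixels.

```bash
python3 - <<'E'
import cv2
w=cv2.imread("pics/wrist0.png")[0:264,20:400]; s=cv2.imread("pics/scene0.png")[165:280,170:310]
cv2.imwrite("pics/wz.png",cv2.resize(w,None,fx=2.1,fy=2.1,interpolation=cv2.INTER_CUBIC))
cv2.imwrite("pics/sz.png",cv2.resize(s,None,fx=5,fy=5,interpolation=cv2.INTER_CUBIC))
E
```

```text
(no output)
```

View pics/wz.png

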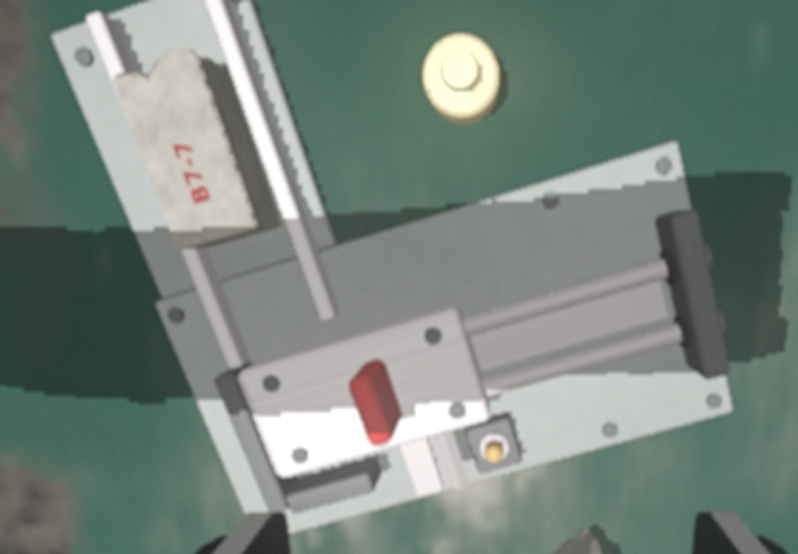

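View pics/sz.png

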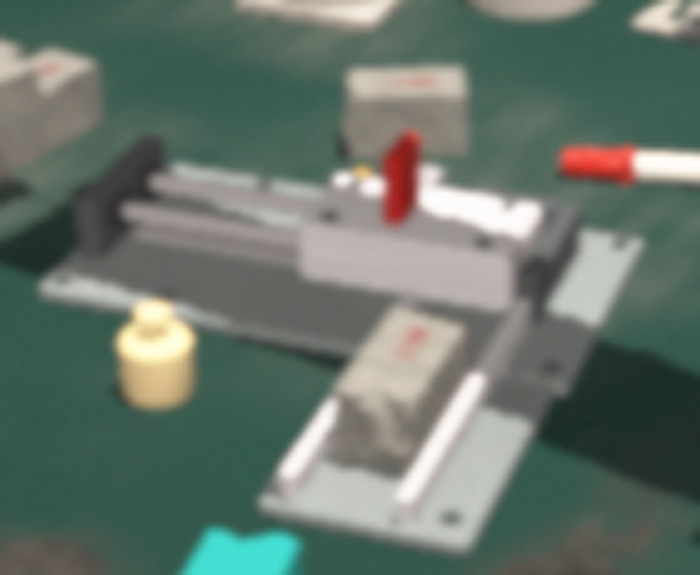

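Wrist zoom: plate corners are at (52,36), (677,143), (731,411), (158,299) and (330,243), and the half's inner top edge runs about (176,240) to (258,228). Scene zoom: plate corners are at (40,290), (262,503), (468,550), (568,392) and (641,240). The half has a ragged outer end. I'll fit the jig pose from both views.

```bash
cat > h.py <<'E'
import numpy as np, cv2, pickle
from scipy.spatial.transform import Rotation as R
from scipy.optimize import least_squares
def cam(r,s):
    if "origin" in r: return r["intrinsics"],R.from_rotvec(r["orientation"]).as_matrix(),np.array(r["origin"])
    T=r["tool_from_camera"]; Rt=R.from_rotvec(s["tcp_rot"]).as_matrix()
    return r["intrinsics"],Rt@T[:3,:3],np.array(s["ee_pos"])+Rt@T[:3,3]
def proj(c,P):
    K,Rc,o=c; q=(np.atleast_2d(P)-o)@Rc@K.T; return q[:,:2]/q[:,2:]
def onz(c,px,z):
    K,Rc,o=c; d=Rc@np.linalg.solve(K,[*px,1]); return o+d*(z-o[2])/d[2]
def tri(c1,p1,c2,p2):
    f=lambda X:np.r_[proj(c1,X)[0]-p1,proj(c2,X)[0]-p2]
    r=least_squares(f,[.6,.15,.03]); return r.x,np.abs(r.fun).max()
def J2W(p,P):
    return R.from_euler("z",p[3]).apply(np.atleast_2d(P)/1000)+p[:3]
E
python3 - <<'E'
from h import *
s,d=pickle.load(open("v0.pkl","rb")); cw=cam(d["wrist"],s); cs=cam(d["scene"],s)
w=lambda u,v:np.array([u/2.1+20-.25,v/2.1-.25]); sc=lambda u,v:np.array([u/5+170-.4,v/5+165-.4])
W=[((-35,210,8),w(52,36)),((250,75,8),w(677,143)),((250,-75,8),w(731,411)),((-40,75,8),w(158,299)),((65,75,8),w(332,243))]
S=[((250,75,8),sc(40,290)),((65,210,8),sc(262,503)),((-35,210,8),sc(468,550)),((-40,75,8),sc(568,392)),((-40,-75,8),sc(641,240))]
def f(p,sets): return np.concatenate([(proj(c,J2W(p,[a for a,_ in L]))-[b for _,b in L]).ravel() for c,L in sets])
for n,sets in(("w",[(cw,W)]),("s",[(cs,S)]),("both",[(cw,W),(cs,S)])):
    r=least_squares(f,[.6,.15,0,.25],args=(sets,)); print(n,r.x.round(4),np.degrees(r.x[3]).round(2),"res",np.abs(r.fun).max().round(2))
p=r.x; np.save("jig.npy",p)
inv=lambda X:R.from_euler("z",-p[3]).apply(X-p[:3])*1000
for n,P in dict(tab=(66,0,70),pin=(115,-52,37),nest=(24,0,28),stop=(24,-41.5,38),lane=(24,120,8),tabtopA=(66,17,85),tabtopB=(66,-17,85)).items():
    X=J2W(p,P); print(n,X.round(3),"wz",((proj(cw,X)[0]-[20,0])*2.1).round(),"sz",((proj(cs,X)[0]-[170,165])*5).round())
# half top corners on z=48
for n,q in dict(innL=(176,240),innR=(258,228),outL=(120,78),outR=(205,62)).items(): X=onz(cw,w(*q),.048+p[2]);print(n,inv(X).round(1),"sz",((proj(cs,X)[0]-[170,165])*5).round())
print("tri inner corners",[ (inv(a).round(1),b.round(2)) for a,b in (tri(cw,w(258,228),cs,sc(398,303)),tri(cw,w(176,240),cs,sc(467,318)))])
print("axes x",R.from_euler("z",p[3]).apply([1,0,0]).round(4))
E
```

```text
w [ 0.5004 -0.0363 -0.0031  0.2855] 16.36 res 1.94
s [ 0.5028 -0.0399 -0.0037  0.2878] 16.49 res 0.85
both [ 0.5006 -0.0366 -0.0022  0.2861] 16.39 res 1.89
tab [[ 0.564 -0.018  0.068]] wz [362. 406.] sz [411. 175.]
pin [[ 0.626 -0.054  0.035]] wz [492. 454.] sz [361. 172.]
nest [[ 0.524 -0.03   0.026]] wz [303. 406.] sz [488. 258.]
stop [[ 0.535 -0.07   0.036]] wz [325. 482.] sz [512. 205.]
lane [[0.49  0.085 0.006]] wz [232. 183.] sz [410. 414.]
tabtopA [[ 0.559 -0.002  0.083]] wz [343. 379.] sz [399. 164.]
tabtopB [[ 0.569 -0.034  0.083]] wz [368. 449.] sz [422. 135.]
innL [ 2.  97.7 48. ] sz [468. 327.]
innR [41.5 91.9 48. ] sz [395. 308.]
outL [  6.3 169.7  48. ] sz [408. 407.]
outR [ 45.3 165.   48. ] sz [331. 386.]
tri inner corners [(array([42.2, 91.5, 50.9]), np.float64(0.54)), (array([ 4.3, 97.1, 53.3]), np.float64(0.27))]
axes x [0.9594 0.2822 0.    ]
```

```bash
python3 - <<'E'
from h import *
s,d=pickle.load(open("v0.pkl","rb")); cw=cam(d["wrist"],s); cs=cam(d["scene"],s)
w=lambda u,v:np.array([u/2.1+20-.25,v/2.1-.25]); sc=lambda u,v:np.array([u/5+170-.4,v/5+165-.4])
W=[((-35,210,8),w(52,36)),((250,75,8),w(677,143)),((250,-75,8),w(731,411)),((-40,75,8),w(158,299)),((65,75,8),w(332,243)),((66,17,85),w(350,385)),((115,-52,37),w(494,450)),((243,34,44),w(695,212)) ]
S=[((250,75,8),sc(40,290)),((65,210,8),sc(262,503)),((-35,210,8),sc(468,550)),((-40,75,8),sc(568,392)),((-40,-75,8),sc(641,240)),((115,-52,37),sc(361,172))]
def f(q,sets):
    p=np.r_[q[:2],0,q[2]]; return np.concatenate([(proj(c,J2W(p,[a for a,_ in L]))-[b for _,b in L]).ravel() for c,L in sets])
for n,sets in(("w",[(cw,W)]),("s",[(cs,S)]),("both",[(cw,W),(cs,S)])):
    r=least_squares(f,[.6,.15,.25],args=(sets,),loss="soft_l1"); print(n,r.x.round(4),np.degrees(r.x[2]).round(2)); print(r.fun.reshape(-1,2).round(1).tolist())
p=np.r_[r.x[:2],0,r.x[2]]; np.save("jig.npy",p)
for P in[(41,0,58),(116,0,58),(85,0,58),(24,200,28),(24,54,28)]: print(P,J2W(p,P).round(4))
E
```

```text
w [ 0.5013 -0.0365  0.2907] 16.65
[[-1.4, -0.9], [0.1, -2.0], [1.4, -0.3], [-2.1, 1.5], [1.7, 1.1], [-2.9, -2.2], [0.1, 2.4], [3.1, 5.3]]
s [ 0.5    -0.0359  0.289 ] 16.56
[[-0.4, 0.1], [-0.5, 0.4], [0.4, -0.2], [-0.2, -1.0], [0.6, 0.3], [0.2, -0.1]]
both [ 0.5011 -0.0365  0.2906] 16.65
[[-1.6, -0.9], [-0.0, -2.0], [1.3, -0.3], [-2.2, 1.4], [1.5, 1.1], [-3.1, -2.2], [-0.1, 2.4], [2.9, 5.4], [-0.6, -0.0], [-0.6, 0.2], [0.3, -0.5], [-0.4, -1.2], [0.3, 0.1], [0.0, -0.2]]
(41, 0, 58) [[ 0.5404 -0.0247  0.058 ]]
(116, 0, 58) [[ 0.6123 -0.0033  0.058 ]]
(85, 0, 58) [[ 0.5826 -0.0121  0.058 ]]
(24, 200, 28) [[0.4668 0.162  0.028 ]]
(24, 54, 28) [[0.5086 0.0221 0.028 ]]
```

Request:
play_rows --pt "-0.028 -0.008 0 5.5" --pt "-0.028 -0.008 0 5.5" --pt "-0.028 -0.009 0 5.5" --pt "0 0 -0.04 0" --pt "0 0 -0.04 0" --pt "0 0 0 0" --pt "0 0 0 0" --hand 0 --squeeze 40

```text
t: 0.85
ee_pos: [0.5409, -0.0249, 0.1265]
tcp_rot: [-1.879, -2.517, 0.001]
contact_force: [0.8, -0.2, 1.1]
grip_width: -0.0003
```

```bash
python3 - <<'E'
from h import *
from workcell import status, vision
s=status.state(); r=vision.get_image("wrist"); d={"wrist":r,"scene":vision.get_image("scene")}; pickle.dump((s,d),open("v1.pkl","wb"))
print(s["t"],s["ee_pos"],s["tcp_rot"],s["grip_width"],s["contact_force"])
c=cam(r,s); p=np.load("jig.npy"); im=r["image"][:,:,::-1].copy()
for P in[(66,17,85),(66,-17,85),(78,17,85),(78,-17,85),(65,75,8),(115,-52,37),(0,35,24),(48,35,24),(0,-50,38),(5,30,46),(5,-30,46)]:
    u=proj(c,J2W(p,P))[0]; cv2.drawMarker(im,tuple(int(round(x)) for x in u),(255,0,255),0,9,1)
print(proj(c,s["ee_pos"]))
cv2.imwrite("pics/w1.png",cv2.resize(im,(768,576)))
E
```

```text
0.85 [ 0.54093586 -0.02491526  0.12646576] [-1.87902285e+00 -2.51671573e+00  8.29146083e-04] -0.00027053232631594093 [ 0.83064916 -0.23270455  1.05207235]
[[253.27829287 227.88441638]]
```

View pics/w1.png

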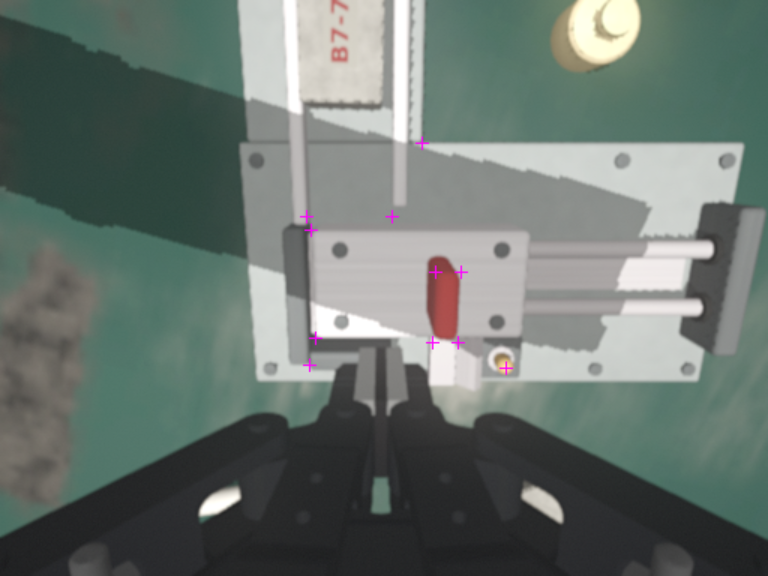

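The markers agree with the jig to a few mm: tab at (445,300), carriage edge at 311, plate edge v=143. Next I lower the fingertips behind the tab and start the push.

Request:
play_rows --pt "0 0 -0.035 0" --pt "0 0 -0.033 0" --pt "0 0 0 0" --pt "0.0096 0.0029 0 0" --pt "0.0096 0.0029 0 0" --pt "0.0096 0.0029 0 0" --pt "0 0 0 0"

```text
t: 1.65
ee_pos: [0.5729, -0.0152, 0.0597]
tcp_rot: [1.877, 2.516, 0.005]
contact_force: [2.8, 2.2, 5.4]
grip_width: 0.0
```

Request:
play_rows --pt "0.0096 0.0029 0 0" --pt "0.0096 0.0029 0 0" --pt "0.0096 0.0029 0 0" --pt "0 0 0 0"

```text
t: 2.05
ee_pos: [0.5993, -0.0077, 0.0595]
tcp_rot: [1.879, 2.517, -0.0]
contact_force: [-9.7, -2.0, 16.9]
grip_width: -0.0003
```

```bash
python3 - <<'E'
from h import *
from workcell import status, vision
s=status.state(); print(s["ee_pos"],s["contact_force"]); p=np.load("jig.npy")
print(R.from_euler("z",-p[3]).apply(s["ee_pos"]-p[:3])*1000)
a=vision.get_image("wrist")["image"][:,:,::-1]; b=vision.get_image("scene")["image"][150:270,170:330,::-1]
cv2.imwrite("pics/w2.png",np.hstack([cv2.resize(a,(400,300)),cv2.resize(b,(400,300),interpolation=2)]))
E
```

```text
[ 0.59931064 -0.00771738  0.05948313] [-9.74465437 -1.95936119 16.85594005]
[102.31728841  -0.56166364  59.48312975]
```

View pics/w2.png

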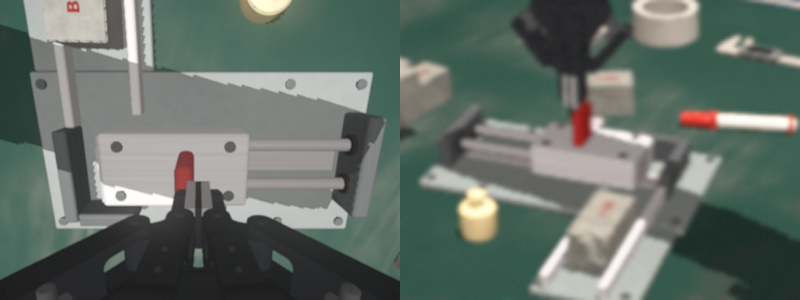

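```bash
python3 - <<'E'
from h import *
from workcell import status, vision
p=np.load("jig.npy"); inv=lambda X:R.from_euler("z",-p[3]).apply(X-p[:3])*1000
s=status.state(); w=vision.get_image("wrist"); c=vision.get_image("scene"); pickle.dump((s,{"wrist":w,"scene":c}),open("v2.pkl","wb"))
cw,cs=cam(w,s),cam(c,s)
def red(im,lo,hi):
    h=cv2.cvtColor(im,cv2.COLOR_RGB2HSV); m=((h[...,0]<8)|(h[...,0]>172))&(h[...,1]>140)
    n,l,st,ce=cv2.connectedComponentsWithStats(m.astype(np.uint8)); print([(st[i].tolist(),ce[i].round(1).tolist()) for i in range(1,n) if st[i][4]>lo])
for im in(w["image"],c["image"]): red(im,25,0)
s0,d0=pickle.load(open("v0.pkl","rb")); red(d0["scene"]["image"],25,0)
print("TCP in scene",proj(cs,s["ee_pos"]), "force",s["contact_force"],s["ee_pos"])
for t in(0,15,20,25,30,36,45):
    print(t,"scene",proj(cs,J2W(p,[(66+t,0,85),(78+t,0,85)])).round(1).tolist(),"wrist near-face",proj(cw,J2W(p,[(66+t,17,85),(78+t,17,85),(66+t,17,46)])).round(1).tolist())
a=w["image"][170:300,180:330,::-1]; b=c["image"][170:245,220:310,::-1]
cv2.imwrite("pics/z2.png",np.hstack([cv2.resize(a,(400,347),interpolation=2),cv2.resize(b,(400,347),interpolation=2)]))
E
```

```text
[([89, 10, 14, 4, 27], [94.6, 12.3]), ([225, 213, 22, 30, 482], [233.9, 226.2])]
[([239, 191, 7, 17, 87], [242.1, 198.9]), ([282, 195, 14, 6, 74], [289.1, 197.3])]
[([247, 192, 7, 17, 80], [249.7, 200.0]), ([282, 195, 14, 6, 74], [289.1, 197.3])]
TCP in scene [[239.42258235 200.73030272]] force [-7.17761125 -0.53921871 13.95899623] [ 0.59845082 -0.00795055  0.05954437]
0 scene [[251.9, 194.2], [247.5, 193.5]] wrist near-face [[178.4, 213.4], [203.7, 213.4], [193.4, 191.7]]
15 scene [[246.4, 193.3], [242.1, 192.7]] wrist near-face [[210.0, 213.4], [235.4, 213.4], [218.7, 191.7]]
20 scene [[244.6, 193.1], [240.3, 192.4]] wrist near-face [[220.6, 213.4], [245.9, 213.3], [227.2, 191.7]]
25 scene [[242.8, 192.8], [238.5, 192.1]] wrist near-face [[231.1, 213.4], [256.5, 213.3], [235.6, 191.7]]
30 scene [[241.0, 192.5], [236.7, 191.9]] wrist near-face [[241.7, 213.4], [267.0, 213.3], [244.1, 191.7]]
36 scene [[238.9, 192.2], [234.6, 191.5]] wrist near-face [[254.3, 213.3], [279.7, 213.3], [254.2, 191.6]]
45 scene [[235.6, 191.7], [231.4, 191.0]] wrist near-face [[273.3, 213.3], [298.7, 213.3], [269.4, 191.6]]
```

View pics/z2.png

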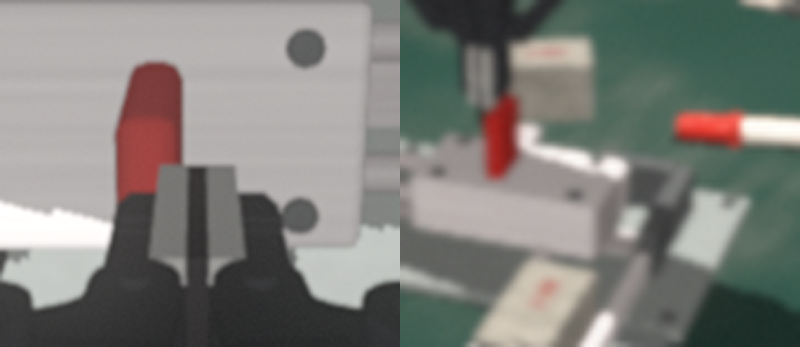

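The picture shows the shut fingertips resting on top of the tab. The pads cover its top face, and their scene row is about 192, which is the tab's top edge. So the real tips sit about 25 mm above the reported TCP; the pad width and rows in the wrist view agree. I'll lift (the pusher then returns to 0), go back, and come down about 28 mm lower.

Request:
play_rows --pt "0 0 0.03 0" --pt "-0.0295 -0.0088 0 0" --pt "-0.0295 -0.0088 0 0" --pt "0 0 -0.03 0" --pt "0 0 -0.028 0" --pt "0 0 0 0" --pt "0 0 0 0"

```text
t: 2.95
ee_pos: [0.5397, -0.0252, 0.0305]
tcp_rot: [-1.879, -2.517, 0.0]
contact_force: [0.1, 0.1, 0.2]
grip_width: -0.0001
```

```bash
cat > look.py <<'E'
from h import *
from workcell import status, vision
import sys
n=sys.argv[1]; s=status.state(); w=vision.get_image("wrist"); c=vision.get_image("scene"); pickle.dump((s,{"wrist":w,"scene":c}),open(n+".pkl","wb"))
p=np.load("jig.npy"); cw,cs=cam(w,s),cam(c,s)
print("t",s["t"],"pos",s["ee_pos"].round(4),"jig",(R.from_euler("z",-p[3]).apply(s["ee_pos"]-p[:3])*1000).round(1),"F",s["contact_force"].round(1),"w",round(s["grip_width"],4))
h=cv2.cvtColor(c["image"],cv2.COLOR_RGB2HSV); m=((h[...,0]<8)|(h[...,0]>172))&(h[...,1]>140)
_,_,st,ce=cv2.connectedComponentsWithStats(m.astype(np.uint8)); print("red scene",[(a.tolist(),b.round(1).tolist()) for a,b in zip(st[1:],ce[1:]) if a[4]>25])
a=w["image"][:,:,::-1]; b=c["image"][165:280,170:310,::-1]
cv2.imwrite(f"pics/{n}.png",np.hstack([cv2.resize(a,(400,330)),cv2.resize(b,(400,330),interpolation=2)]))
E
python3 look.py v3
```

```text
t 2.95 pos [ 0.5397 -0.0252  0.0305] jig [40.2 -0.2 30.5] F [0.1 0.1 0.2] w -0.0001
red scene [([247, 192, 6, 17, 86], [249.6, 200.3]), ([282, 195, 14, 6, 74], [289.1, 197.3])]
```

View pics/v3.png

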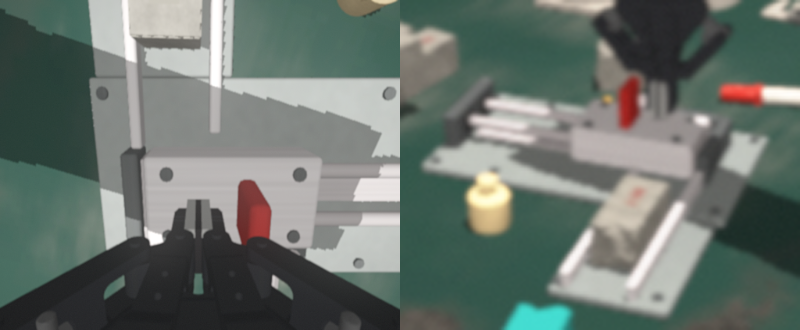

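The pusher is shut again, and the tips are now low behind the tab: the scene tip is at (660,112), z about 58, with no contact force. Now I push.

Request:
play_rows --pt "0.0115 0.0034 0 0" --pt "0.0115 0.0034 0 0" --pt "0.0115 0.0034 0 0" --pt "0.0115 0.0034 0 0" --pt "0.0115 0.0034 0 0" --pt "0 0 0 0"

```text
t: 3.65
ee_pos: [0.5971, -0.0087, 0.0294]
tcp_rot: [-1.879, -2.516, 0.004]
contact_force: [-1.9, -1.6, -1.8]
grip_width: -0.0001
```

```bash
python3 look.py v4
```

```text
t 3.65 pos [ 0.5971 -0.0087  0.0294] jig [99.9 -0.9 29.4] F [-1.9 -1.6 -1.8] w -0.0001
red scene [([229, 190, 6, 16, 67], [231.6, 198.1]), ([282, 195, 14, 6, 74], [289.1, 197.3])]
```

Request:
play_rows --pt "0.0087 0.0026 0 0" --pt "0.0087 0.0026 0 0" --pt "0 0 0 0" --pt "0 0 0 0"

```text
t: 4.15
ee_pos: [0.6141, -0.0032, 0.03]
tcp_rot: [-1.879, -2.516, 0.002]
contact_force: [-7.1, -2.8, 2.1]
grip_width: -0.0001
```

```bash
python3 look.py v5
```

```text
t 4.15 pos [ 0.6141 -0.0032  0.03  ] jig [117.8  -0.5  30. ] F [-7.1 -2.8  2.1] w -0.0001
red scene [([223, 190, 6, 15, 67], [225.5, 197.1]), ([282, 195, 14, 6, 74], [289.1, 197.3])]
```

Request:
play_rows --pt "-0.0335 -0.01 0 0" --pt "0 0 0 0" --pt "0 0 0 0" --pt "0 0 0.05 0" --pt "0 0 0.05 0" --pt "0 0 0 0"

```text
t: 4.85
ee_pos: [0.5865, -0.0121, 0.1382]
tcp_rot: [1.873, 2.51, 0.013]
contact_force: [0.6, 0.0, -0.5]
grip_width: -0.0002
```

```bash
python3 look.py v6; python3 - <<'E'
from h import *
s,d=pickle.load(open("v6.pkl","rb")); p=np.load("jig.npy"); cw=cam(d["wrist"],s); inv=lambda X:R.from_euler("z",-p[3]).apply(X-p[:3])*1000
for P in[(5,30,46),(55,30,46),(55,-30,46),(0,30,38),(0,0,38)]: print(P,(proj(cw,J2W(p,P))[0]*[400/512,330/384]).round(1))
E
```

```text
t 4.85 pos [ 0.5865 -0.0121  0.1382] jig [ 88.8  -1.1 138.2] F [ 0.6  0.  -0.5] w -0.0002
red scene [([229, 189, 7, 17, 91], [231.9, 197.0]), ([282, 195, 14, 6, 74], [289.1, 197.3])]
(5, 30, 46) [116.2 129.2]
(55, 30, 46) [164.3 129. ]
(55, -30, 46) [166.4 188.5]
(0, 30, 38) [113.8 128. ]
(0, 0, 38) [116.3 157.9]
```

View pics/v6.png

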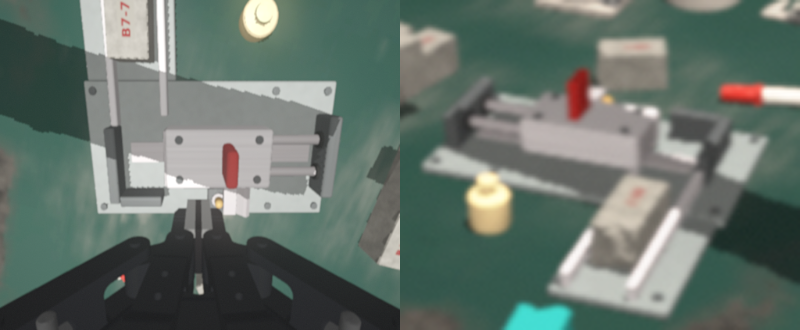

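Latched: the carriage front is at x≈55, the tab's scene shift is 50 mm, the pin is visible, and the nest is open. Next I move out to the lane's outer end.

Request:
play_rows --pt "-0.0232 0.036 0 0" --pt "-0.0232 0.036 0 0" --pt "-0.0232 0.036 0 0" --pt "-0.0232 0.036 0 0" --pt "-0.0232 0.036 0 0" --pt "0 0 -0.03 0" --pt "0 0 0 0" --pt "0 0 0 0"

```text
t: 5.75
ee_pos: [0.4649, 0.1664, 0.0994]
tcp_rot: [-1.88, -2.516, 0.003]
contact_force: [0.8, 0.4, 0.9]
grip_width: 0.0003
```

```bash
python3 look.py v7; python3 - <<'E'
from h import *
s,d=pickle.load(open("v7.pkl","rb")); p=np.load("jig.npy"); cs=cam(d["scene"],s); im=d["scene"]["image"][:,:,::-1].copy()
# tip candidate and half model markers, tip = TCP + 26 mm
P=J2W(p,[(24-20,135+41.5,48),(24+20,135+41.5,48),(24-20,135-41.5,48),(24+20,135-41.5,48),(24,206,24),(24,188,22)])
u=proj(cs,np.vstack([P,s["ee_pos"]+[0,0,.026]])); f=5; o=np.array([190,150])
z=cv2.resize(im[150:265,190:320],None,fx=f,fy=f,interpolation=cv2.INTER_CUBIC)
for q in u: cv2.drawMarker(z,tuple(int(v) for v in (q-o+.5)*f),(255,0,255),0,12,1)
cv2.imwrite("pics/z7.png",z)
E
```

```text
t 5.75 pos [0.4649 0.1664 0.0994] jig [ 23.4 204.8  99.4] F [0.8 0.4 0.9] w 0.0003
red scene [([282, 195, 14, 6, 74], [289.1, 197.3])]
```

View pics/z7.png

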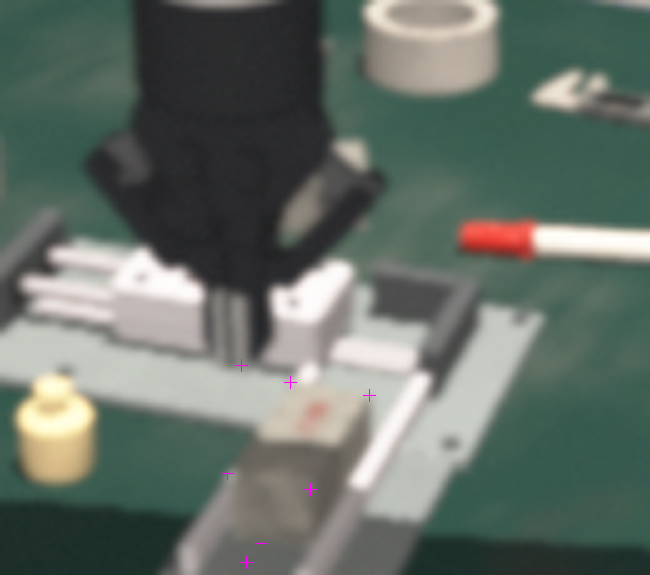

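The model markers match the half: inner top edge at (290,382) to (369,395), so centre y≈135. The tip with the 26 mm offset also matches at (238,360). I lower behind its outer end.

Request:
play_rows --pt "0 0 -0.04 0" --pt "0 0 -0.04 0" --pt "0 0 -0.022 0" --pt "0 0 0 0" --pt "0 0 0 0"

```text
t: 6.35
ee_pos: [0.466, 0.1669, -0.001]
tcp_rot: [1.881, 2.516, 0.001]
contact_force: [-0.1, -0.3, -0.3]
grip_width: -0.0002
```

```bash
python3 look.py v8
```

```text
t 6.35 pos [ 0.466   0.1669 -0.001 ] jig [ 24.6 204.9  -1. ] F [-0.1 -0.3 -0.3] w -0.0002
red scene [([282, 195, 14, 6, 74], [289.1, 197.3])]
```

Request:
play_rows --pt "0.0029 -0.0096 0 0" --pt "0.0029 -0.0096 0 0" --pt "0.0029 -0.0096 0 0" --pt "0.0029 -0.0096 0 0" --pt "0.0029 -0.0096 0 0" --pt "0.0029 -0.0096 0 0" --pt "0.0029 -0.0096 0 0" --pt "0.0029 -0.0096 0 0"

```text
t: 7.25
ee_pos: [0.4884, 0.0894, -0.0021]
tcp_rot: [-1.88, -2.517, -0.0]
contact_force: [0.4, 1.9, 1.0]
grip_width: -0.0
```

Request:
play_rows --pt "0.0029 -0.0096 0 0" --pt "0.0029 -0.0096 0 0" --pt "0.0029 -0.0096 0 0" --pt "0.0029 -0.0096 0 0" --pt "0 0 0 0"

```text
t: 7.75
ee_pos: [0.5002, 0.0498, -0.0022]
tcp_rot: [1.882, 2.515, -0.001]
contact_force: [-0.7, -0.1, -0.3]
grip_width: 0.0001
```

```bash
python3 look.py v9
```

```text
t 7.75 pos [ 0.5002  0.0498 -0.0022] jig [23.8 82.9 -2.2] F [-0.7 -0.1 -0.3] w 0.0001
red scene [([228, 189, 8, 17, 74], [231.6, 195.3]), ([282, 195, 14, 6, 74], [289.1, 197.3])]
```

View pics/v9.png

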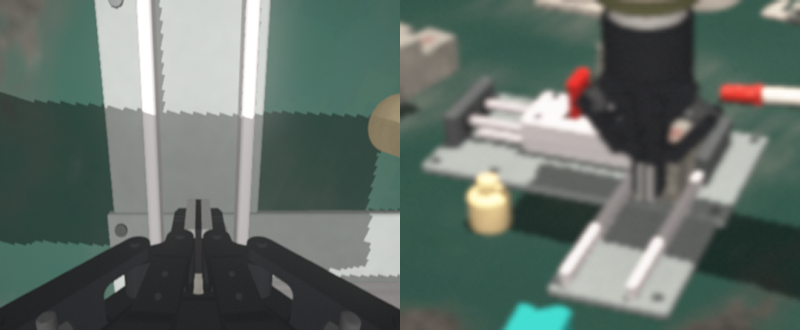

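The lane behind the fingers is empty and the half is being carried ahead of them, upright. I push on more slowly and watch the force.

Request:
play_rows --pt "0.002 -0.0067 0 0" --pt "0.002 -0.0067 0 0" --pt "0.002 -0.0067 0 0" --pt "0 0 0 0"

```text
t: 8.25
ee_pos: [0.5061, 0.0303, -0.0021]
tcp_rot: [1.881, 2.515, -0.001]
contact_force: [0.2, -0.2, 0.1]
grip_width: 0.0001
```

Request:
play_rows --pt "0.0009 -0.0029 0 0" --pt "0 0 0 0"

```text
t: 8.45
ee_pos: [0.5068, 0.0285, -0.0021]
tcp_rot: [1.88, 2.517, 0.0]
contact_force: [0.1, -0.2, -0.2]
grip_width: -0.0002
```

Request:
play_rows --pt "0.0009 -0.0029 0 0" --pt "0 0 0 0"

```text
t: 8.65
ee_pos: [0.5077, 0.0257, -0.0021]
tcp_rot: [1.88, 2.517, 0.0]
contact_force: [-0.0, 0.1, -0.6]
grip_width: -0.0004
```

Request:
play_rows --pt "0.0009 -0.0029 0 0" --pt "0 0 0 0"

```text
t: 8.85
ee_pos: [0.5087, 0.0227, -0.002]
tcp_rot: [1.88, 2.517, 0.0]
contact_force: [-0.6, -0.1, 0.3]
grip_width: -0.0003
```

Request:
play_rows --pt "0.0009 -0.0029 0 0" --pt "0 0 0 0"

```text
t: 9.05
ee_pos: [0.5093, 0.0209, -0.0021]
tcp_rot: [-1.878, -2.517, -0.001]
contact_force: [-1.4, 4.3, -0.1]
grip_width: 0.0001
```

Request:
play_rows --pt "0.0006 -0.0019 0 0" --pt "0 0 0 0"

```text
t: 9.25
ee_pos: [0.5093, 0.0209, -0.002]
tcp_rot: [-1.875, -2.517, -0.002]
contact_force: [-5.5, 10.3, 3.6]
grip_width: 0.0
```

Request:
play_rows --pt "0.0006 -0.0019 0 0" --pt "0 0 0 0" --pt "0 0 0 0"

```text
t: 9.55
ee_pos: [0.5093, 0.021, -0.002]
tcp_rot: [-1.872, -2.517, -0.003]
contact_force: [-8.4, 16.2, 7.0]
grip_width: 0.0003
```

Request:
play_rows --pt "-0.0029 0.0096 0 0" --pt "-0.0058 0.0192 0 0" --pt "0 0 0.05 0" --pt "0 0 0.05 0" --pt "0.02 -0.02 0.05 0" --pt "0.03 -0.04 0.02 0" --pt "0.03 -0.04 0 0" --pt "0 0 0 0"

```text
t: 10.35
ee_pos: [0.5795, -0.0571, 0.1603]
tcp_rot: [1.888, 2.506, -0.003]
contact_force: [-0.3, -0.0, -1.0]
grip_width: -0.0
```

```bash
python3 look.py v10; python3 - <<'E'
from h import *
s,d=pickle.load(open("v10.pkl","rb")); p=np.load("jig.npy"); cw=cam(d["wrist"],s); cs=cam(d["scene"],s)
def warp(c,im,z,xs,ys):
    X,Y=np.meshgrid(xs,ys); u=proj(c,J2W(p,np.c_[X.ravel(),Y.ravel(),np.full(X.size,z)])).reshape(*X.shape,2).astype(np.float32)
    return cv2.remap(im,u[...,0],u[...,1],1)
for n,c in(("wrist",cw),("scene",cs)):
    im=d[n]["image"]
    print(n,"corners px",proj(c,J2W(p,[(24,-41.5,48),(24,41.5,48)])).round().tolist())
    for x in(15,24,33):
        q=warp(c,im,48,[x],np.arange(-60,61,3))[:,0].astype(int); print(" along y at x",x,[(y,v.sum()//3,v[0]-v[2]) for y,v in zip(range(-60,61,3),q.tolist())])
    for y in(-30,0,25):
        q=warp(c,im,48,np.arange(-15,70,3),[y])[0].astype(int); print(" along x at y",y,[(x,v.sum()//3 if 0 else sum(v)//3,v[0]-v[2]) for x,v in zip(range(-15,70,3),q.tolist())])
E
```

```text
t 10.35 pos [ 0.5795 -0.0571  0.1603] jig [ 69.2 -42.2 160.3] F [-0.3 -0.  -1. ] w -0.0
red scene [([229, 189, 7, 17, 96], [232.1, 197.0]), ([282, 195, 14, 6, 74], [289.1, 197.3])]
wrist corners px [[203.0, 181.0], [198.0, 84.0]]Traceback (most recent call last):
  File "<stdin>", line 10, in <module>
AttributeError: 'list' object has no attribute 'sum'
```

```bash
python3 - <<'E'
from h import *
s,d=pickle.load(open("v10.pkl","rb")); p=np.load("jig.npy")
def warp(c,im,z,xs,ys):
    X,Y=np.meshgrid(xs,ys); u=proj(c,J2W(p,np.c_[X.ravel(),Y.ravel(),np.full(X.size,z)])).reshape(*X.shape,2).astype(np.float32)
    return cv2.remap(im,u[...,0],u[...,1],1)
for n in("wrist","scene"):
    im=d[n]["image"]; c=cam(d[n],s)
    for x in(15,24,33):
        q=warp(c,im,48,[x],np.arange(-57,58,3))[:,0].astype(int); print(n,"y@x",x," ".join(f"{y}:{sum(v)//3},{v[0]-v[2]}" for y,v in zip(range(-57,58,3),q.tolist())))
    for y in(-33,0,25):
        q=warp(c,im,48,np.arange(-12,70,3),[y])[0].astype(int); print(n,"x@y",y," ".join(f"{x}:{sum(v)//3},{v[0]-v[2]}" for x,v in zip(range(-12,70,3),q.tolist())))
E
```

```text
wrist y@x 15 -57:210,0 -54:210,0 -51:192,0 -48:154,-1 -45:158,-1 -42:182,6 -39:205,13 -36:178,12 -33:131,9 -30:133,9 -27:134,11 -24:139,11 -21:137,11 -18:134,9 -15:136,10 -12:133,11 -9:132,10 -6:133,10 -3:136,11 0:134,11 3:133,10 6:134,10 9:130,10 12:127,10 15:132,11 18:137,11 21:137,10 24:140,11 27:143,11 30:144,11 33:132,10 36:115,8 39:127,5 42:141,-1 45:141,0 48:141,0 51:141,0 54:142,-1 57:143,0
wrist y@x 24 -57:211,-1 -54:212,0 -51:189,0 -48:156,0 -45:159,-2 -42:182,5 -39:146,10 -36:140,10 -33:139,11 -30:140,10 -27:140,10 -24:107,39 -21:113,34 -18:109,36 -15:132,16 -12:108,39 -9:128,19 -6:106,39 -3:132,15 0:102,44 3:135,11 6:133,10 9:129,10 12:129,11 15:130,10 18:136,11 21:136,11 24:137,11 27:141,10 30:138,10 33:138,10 36:125,10 39:120,6 42:142,0 45:141,0 48:142,0 51:143,0 54:141,0 57:141,0
wrist y@x 33 -57:210,0 -54:209,-1 -51:194,-1 -48:157,-2 -45:161,-1 -42:160,1 -39:140,10 -36:139,10 -33:138,11 -30:138,10 -27:141,12 -24:139,9 -21:140,10 -18:141,11 -15:137,10 -12:135,10 -9:135,10 -6:138,9 -3:140,11 0:142,10 3:138,10 6:132,10 9:133,9 12:135,10 15:137,9 18:143,11 21:143,10 24:14
[... 2210 characters left out ...]
15:124,15 18:115,15 21:106,14 24:100,14 27:97,14 30:96,14 33:97,12 36:97,12 39:97,10 42:99,7 45:101,3 48:103,-2 51:103,-3 54:105,-4 57:109,-2 60:112,-1 63:111,0 66:110,-1 69:107,-2
scene x@y 0 -12:65,0 -9:67,2 -6:74,4 -3:82,8 0:86,11 3:89,10 6:94,11 9:96,11 12:96,11 15:93,13 18:92,14 21:91,16 24:92,15 27:93,15 30:94,12 33:96,12 36:97,11 39:97,11 42:100,9 45:106,8 48:113,7 51:124,8 54:136,8 57:145,8 60:146,9 63:146,8 66:146,7 69:146,8
scene x@y 25 -12:62,0 -9:65,0 -6:71,4 -3:80,7 0:86,9 3:91,10 6:96,11 9:98,12 12:100,12 15:101,12 18:101,11 21:102,12 24:101,12 27:99,12 30:99,13 33:98,12 36:98,12 39:97,11 42:99,10 45:104,9 48:112,8 51:124,8 54:139,8 57:150,9 60:153,10 63:145,7 66:134,7 69:132,6
```

```bash
python3 - <<'E'
from h import *
from workcell import status, order
_,a=pickle.load(open("v0.pkl","rb")); s,b=pickle.load(open("v10.pkl","rb"))
D=cv2.absdiff(a["scene"]["image"],b["scene"]["image"]).max(2)
for n,(u0,v0,u1,v1) in dict(weight=(192,222,212,248),spare=(238,177,266,196),marker=(280,190,332,205),caliper=(295,160,370,186),ring=(262,146,292,170)).items():
    r=D[v0:v1,u0:u1]; print(n,"max",r.max(),"frac>40",(r>40).mean().round(3))
st=status.state(); print(st["t"],st["ee_pos"].round(3),st["contact_force"].round(1))
order.close_job()
E
```

```text
weight max 99 frac>40 0.113
spare max 97 frac>40 0.039
marker max 19 frac>40 0.0
caliper max 5 frac>40 0.0
ring max 14 frac>40 0.0
10.45 [ 0.577 -0.051  0.159] [-1.   1.3 -0.4]
the job is handed in; nothing more can be done
```

The job is handed in: the pusher is latched at mid travel and the half sits home in the nest, at about 10.4 s of the 51 s allowed.

**What I did**
- **First try at the tab:** the shut fingertips turned out to sit about 26 mm above the reported TCP. They slid over the top of the tab and dragged the pusher about 22 mm, and it sprang back shut.
- **Latching:** I came down lower, pushed the tab to about 67 mm travel and let go. The pusher came back to about 50 mm and was still there at the last look.
- **Loading:** I then pushed the half along the lane with shut fingers until it stopped. The push rose to about 18 N with no further movement, and I backed off and lifted clear.

**Last checks**
- **Half:** its top face measures about x 4 to 44 and y -41 to +40 in the jig's frame, straight, against the end stop within the roughly 2 mm calibration.
- **Pusher:** the carriage front is at x about 54, as it should be when latched.
- **Bystanders:** marker, caliper and ring are unchanged in the scene picture.
- **Not clean:** the picture patches over the weight and the spare half differ a little from the start (11% and 4% of pixels). I put this down to shadow and the moved pusher behind them, but I had no views left to confirm. The arm was never near either.

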